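# Load twin jars into the carrying rack and ratchet it tight

## Task

Get the jar rack ready to carry: stand every loose jar from the counter in the rack's row directly beside its twin (the jar with the same lid and contents), pushing the neighbours apart to make room. Then tighten the row by swinging the red-handled ratchet wrench back and forth until the orange sprung pad is clearly more than half pressed in and the whole row is held against the end stop. Move the pusher only with the wrench, and leave the cup, price card and pen where they are.

Things in the scene. Friction and masses are not known exactly. Their poses are not given: they have to be found in the camera images.
- rack: fixed rack for one row of jars: wooden board 68 x 600 x 6 mm, waxed so that jars slide easily, with two smooth steel rails (tops 42 mm up) 62 mm apart. Origin: on the counter under the channel's middle line; y along the channel (yaw 0: to the robot's left), x across it, away from the robot. End stop face at y -0.200, orange pad face at y +0.175 (pusher back). Jars in it stand at z 0.006
- end_stop: wooden end stop closing the channel at its right end, fixed to the rack; its inner face is 6 mm (in the rack's +y) from its origin
- pusher: wooden block at the left (wrench) end of the channel with a toothed steel bar behind it; driven by the ratchet wheel along the rack's -y, 15 mm per rad of wheel, 160 mm at most; stays where it is left. Origin: on the channel floor's middle line, at the face of the unpressed pad
- pad_face (a point): middle of the face of the orange sprung pad (56 mm wide, 44 mm high) on the pusher's front, which presses on the last jar
- pad (a joint): how far the orange pad is pressed back toward the pusher block, m: 0 free (20 mm gap behind it), 0.020 fully home; spring about 1.2 N per mm. Pushing the loose row along takes about 2 to 5 mm of it
- wrench_axis (a point): centre of the wrench's vertical pivot post, at the handle's height (54 mm above the counter); fixed to the rack at its (0, +0.265)
- wrench (a joint): angle of the ratchet wrench, rad, -0.8 to 0.8, growing counter-clockwise from above; at 0 the handle points along the rack's -x. Growing (handle toward the jars) drives the pusher at the jars; falling, it slips over the wheel's 15 teeth (0.42 rad apart) with light drag: up to 0.42 rad of a drive stroke is idle. Driving takes 4 to 12 N at the grip. It stays where left, cannot come off
- wrench_grip (a point): middle of the red plastic grip of the wrench, 120 mm out from wrench_axis; the grip is 80 mm long, 20 mm wide and 20 mm high, its middle 54 mm above the counter; pinch it across from above
- espresso_cup: green and white cup behind the rack, a bystander
- price_block: small slate price card in an oak foot, behind the rack, a bystander
- marker: white and blue pen lying at the front left, a bystander
- row_white: jar with white lid, orange contents, 53 mm across and 71 mm high, already standing in the rack's row; origin at the centre of its underside
- new_white: loose twin of row_white (white lid, orange contents, 53 mm across, 71 mm high, about 0.2 kg), standing on the counter between robot and rack, or absent; origin at the centre of its underside
- row_gold: jar with gold (tan) lid, dark red contents, 57 mm across and 77 mm high, already standing in the rack's row; origin at the centre of its underside
- new_gold: loose twin of row_gold (gold (tan) lid, dark red contents, 57 mm across, 77 mm high, about 0.2 kg), standing on the counter between robot and rack, or absent; origin at the centre of its underside
- row_red: jar with red lid, dark red contents, 53 mm across and 71 mm high, already standing in the rack's row; origin at the centre of its underside
- new_red: loose twin of row_red (red lid, dark red contents, 53 mm across, 71 mm high, about 0.2 kg), standing on the counter between robot and rack, or absent; origin at the centre of its underside

How it is judged:
On the way, in this order (a step that is already met when the one before it is completed fails the run):
1. every loose jar stands in the rack's channel beside its twin (centres less than 85 mm apart) (horizontal distance between new_white and row_white below 0.085 m and x of new_white in the frame of rack between -0.014 and 0.014 m and z of each of new_white, new_gold, new_red in the frame of rack below 0.014 m and angle between each of new_white, new_gold, new_red's own z axis and vertical below 0.15 rad and horizontal distance between new_gold and row_gold below 0.085 m and x of new_gold in the frame of rack between -0.014 and 0.014 m and horizontal distance between new_red and row_red below 0.085 m and x of new_red in the frame of rack between -0.014 and 0.014 m), for 0.2 s.
2. the pad is more than half pressed in and the row bears on the end stop (value of joint pad above 0.01 m and contact force between end_stop and anything else above 2 N), for 0.2 s.
At the end, for the whole second after the job is handed in: every jar stands upright in the channel (within 14 mm of its middle line), each new jar touching its twin (centres less than 65 mm apart), the pad pressed in by more than 10 mm and the row pressing on the end stop (all of step 2 and horizontal distance between new_white and row_white below 0.065 m and x of new_white in the frame of rack between -0.014 and 0.014 m and z of each of new_white, new_gold, new_red, row_white, row_gold, row_red in the frame of rack below 0.014 m and angle between each of new_white, new_gold, new_red, row_white, row_gold, row_red's own z axis and vertical below 0.15 rad and horizontal distance between new_gold and row_gold below 0.065 m and x of new_gold in the frame of rack between -0.014 and 0.014 m and horizontal distance between new_red and row_red below 0.065 m and x of new_red in the frame of rack between -0.014 and 0.014 m and x of row_white in the frame of rack between -0.014 and 0.014 m and x of row_gold in the frame of rack between -0.014 and 0.014 m and x of row_red in the frame of rack between -0.014 and 0.014 m).
It fails at once if the fingers push the pusher or its pad (over 8 N) (contact force between the fingers and pusher above 8 N).
It fails at once if a bystander is moved by more than 40 mm (distance of any of espresso_cup, price_block, marker from where it was at the start of the episode above 0.04 m).
Of new_white, new_gold, new_red only 2 to 3 are there at a start; the rules pass over those that are not, and their reading is None.
At some moment in a run one of new_white, new_gold, new_red may be knocked a few centimetres aside while the robot is not near it.
It also fails if it takes over 210 s, if anything falls off the work surface, if the arm or the gripper's body presses on something with over 40 N, if the wrist force passes 120 N, or if a joint passes its speed limit or range.

## Robot

A 7-joint arm with a two-finger parallel gripper is mounted at the origin on a cart in front of the work surface, level with it; the furniture and walls round the work are solid. World frame = base frame: x ahead of the robot, y to its left, z up, the work surface at z = 0. Lengths are in m, angles in rad, forces in N, time in s.
With the tool pointing down it reaches from about 0.425 to 0.875 m from the base axis. Payload 4.7 kg.
Tool frame: the origin (TCP) lies between the finger pads; the fingertips stand 14 mm ahead of it and the grasp point (between the pads) lies 5 mm behind it; z points along the fingers, y is the line along which they close (so a half turn about z gives the same grasp; the last joint's range is limited). The gripper opens to 87 mm and grips with 3 to 60 N. Pads are 19 mm wide; open, the fingers measure 117 mm over their backs; the gripper's body (75 mm by 190 mm) begins 51 mm behind the grasp point.
Start: joints at [1.295, 0.321, -0.07, 1.45, 0.023, 1.371, -0.057], TCP at [0.186, -0.623, 0.237] pointing down, gripper open.
Joint ranges: [-2.86, 2.86], [-0.3, 2.09], [-1.38, 1.24], [0.06, 2.45], [-1.56, 4.7], [0.09, 2.05], [-2.69, 2.69]. Speed limits (rad/s): [2.57, 2.57, 3.14, 3.14, 3.14, 3.14, 3.14].

## Interface

Orientations are given as a rotation vector (axis times angle).
In Python, from bench import get_state, get_image, camera_params, close_job gives the robot as it stands. The module is installed in compiled form; this text tells all that it offers.
- The arm moves only by the tool arm_command, never from a script. Its argument "motion" is a list of rows, each a list of 5 numbers: the finger opening in mm, from 0 to 87, then the shift along the tool's x, y, z in mm, then the turn about the tool's z in degrees. In form: [[gripper, x, y, z, spin], ...]. A call has 1 to 5 rows; each row is the pose to reach, as a shift and turn from the pose commanded when the call began, along the tool's axes at that moment; what a row does not reach only later rows make up. A row lasts 1/12 s, in which the tool goes at most 41.7 mm and 7.16 degrees, less where a joint would pass 70% of its speed; a pose out of reach is approached as far as the arm can. A call with a gripper value outside its range is refused whole. The fingers move at their own pace and stop on an object; "newtons" is the grip in N (left out, the last holds). Time passes only in rows, so rows that repeat a pose let the fingers close. It gives the time, the measured TCP pose, the force, the opening and the grip force at its end, in the units of the state.
- get_state(): the state, without advancing time (a new reading comes with each control period).
- get_image(name): name is "scene" or "top" or "wrist"; returns (picture, depth): 384x512x3 uint8, red, green, blue; 384x512 float32, m along the optical axis (not along the pixel's ray), 0 where there is no reading.
- camera_params(name): a dict with "intrinsics" (3x3 intrinsics, pixels), "D" ([k1, k2, p1, p2, k3] as OpenCV has them; the pictures are not rectified), "extrinsics" (4x4, takes a point from camera to world coordinates). Camera axes: x right, y down, z forward; pixel columns grow to the right and rows downward; lengths in m; the calibration is good to about 2 mm. A picture is of the moment at which its call begins: read the wrist's pose just before it. camera_params takes no time and is no camera call; for the wrist camera it gives the pose at the moment of the call.
- close_job(): hands the job in; it is judged then, once.
The state is a dict: "time": time; "joint_positions": joint angles; "qd": joint speeds; "joint_torque": joint torques, N m; "position": TCP position; "tool_rot": TCP orientation; "ft_force": force on the tool from outside, world axes, zero at the start; "torque": the same for the moment, N m; "grip_width": opening from 0.0 (shut) to 1.0 (fully open); "grip_force": force on a finger pad.
Only numpy, scipy, OpenCV 4.12 (cv2) and the standard library are available. Lean on these libraries where they do the work, as an engineer would, in place of code of your own. Each camera call takes 0.05 s, during which the arm holds its last target. There are 200 camera calls.

## Working session

There is one attempt and no reset: what is moved stays moved. The work goes in short steps, Python scripts to look and compute and a tool call to move; the robot and the scene stay as the last step left them, time stands still between calls to the robot, and variables do not carry over. Pictures are saved under pics/ and viewed, at most 14 in all, crops included, and the job is handed in when it is done.

Besides the shell and the picture viewer there is one more tool, called after "Emit:" as a command line: name --pt "numbers of a row" for each row, then --argument value for the rest. arm_command: Moves the arm, as the interface text tells. Its arguments: {"type":"object","properties":{"motion":{"type":"array"},"newtons":{"type":"number"}},"required":["motion"]}

```bash
mkdir -p pics
cat > h.py <<'E'
import numpy as np, cv2, json
from bench import *
from scipy.spatial.transform import Rotation as R
def snap(n,f):
    c=camera_params(n); im,d=get_image(n)
    cv2.imwrite('pics/%s.png'%f,im[:,:,::-1]); np.savez('pics/%s.npz'%f,im=im,d=d,K=c['intrinsics'],D=c['D'],T=c['extrinsics'])
    return im,d,c
def cast(c,uv,z):
    uv=np.array(uv,float).reshape(-1,1,2)
    K=np.array(c['intrinsics']);D=np.array(c['D'],float);T=np.array(c['extrinsics'])
    p=cv2.undistortPoints(uv,K,D).reshape(-1,2)
    r=np.c_[p,np.ones(len(p))]@T[:3,:3].T; o=T[:3,3]
    return o+r*((z-o[2])/r[:,2])[:,None]
def cloud(c,d):
    v,u=np.mgrid[:384,:512]
    p=cv2.undistortPoints(np.stack([u,v],-1).reshape(-1,1,2).astype(float),np.array(c['intrinsics']),np.array(c['D'],float)).reshape(384,512,2)
    P=np.dstack([p*d[...,None],d]); T=np.array(c['extrinsics'])
    return P@T[:3,:3].T+T[:3,3]
def rel(x,y,z=None):
    s=get_state(); M=R.from_rotvec(s['tool_rot']); p=np.array(s['position'])
    return M.inv().apply(np.array([x,y,p[2] if z is None else z])-p)*1000
E
python3 - <<'E'
from h import *
s=get_state(); print({k:np.round(v,3) for k,v in s.items()}); print(R.from_rotvec(s['tool_rot']).as_matrix().round(3))
for n in('top','scene'):
    im,d,c=snap(n,n+'0'); print(n,np.round(c['extrinsics'],3).tolist(),np.round(c['intrinsics'],1).tolist())
cv2.imwrite('pics/both.png',cv2.resize(np.vstack([cv2.imread('pics/top0.png'),cv2.imread('pics/scene0.png')]),None,fx=.78,fy=.78))
E
```

```text
{'time': np.float64(0.0), 'joint_positions': array([ 1.295,  0.322, -0.07 ,  1.452,  0.023,  1.371, -0.057]), 'qd': array([ 0.   , -0.001, -0.002,  0.002,  0.   , -0.001, -0.001]), 'joint_torque': array([ 0.0000e+00, -4.9129e+01, -4.0400e-01, -3.1253e+01, -6.4000e-02,
        4.4000e-02,  0.0000e+00]), 'position': array([ 0.186, -0.622,  0.235]), 'tool_rot': array([-3.107e+00, -4.530e-01,  1.000e-03]), 'ft_force': array([-0.802,  0.447, -0.18 ]), 'torque': array([-0.028, -0.006, -0.002]), 'grip_force': np.float64(0.0), 'grip_width': np.float64(0.996)}
[[ 0.958  0.286 -0.001]
 [ 0.286 -0.958  0.002]
 [-0.    -0.002 -1.   ]]
top [[0.029, -0.977, 0.213, 0.293], [-1.0, -0.029, 0.005, 0.059], [0.002, -0.213, -0.977, 1.227], [0.0, 0.0, 0.0, 1.0]] [[410.7, 0.0, 259.2], [0.0, 410.7, 188.1], [0.0, 0.0, 1.0]]
scene [[-0.539, -0.527, 0.657, -0.255], [-0.842, 0.317, -0.436, 0.61], [0.021, -0.789, -0.615, 0.822], [0.0, 0.0, 0.0, 1.0]] [[475.5, 0.0, 253.8], [0.0, 475.5, 188.6], [0.0, 0.0, 1.0]]
```

View pics/top0.png

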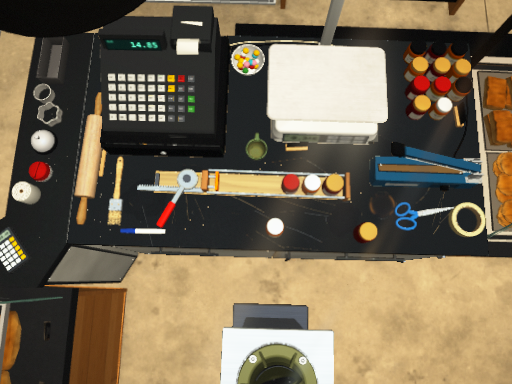

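View pics/scene0.png

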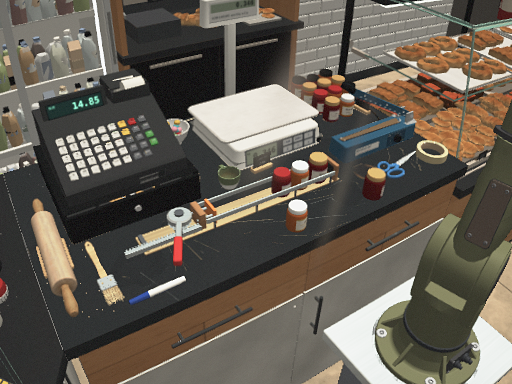

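The top view shows two loose jars, white at (275,226) and gold at (368,231). The row from left to right is red (290,183), white (313,183) and gold (333,184), with the stop at 347 and the orange pad at 217. The wrench hub is at (187,180) and the red grip near (165,214). Next I'll measure positions.

Run:
```python
from h import *
f=np.load('pics/top0.npz'); im,d=f['im'],f['d']; c=dict(intrinsics=f['K'],D=f['D'],extrinsics=f['T'])
P=cloud(c,d); hsv=cv2.cvtColor(im,cv2.COLOR_RGB2HSV)
print('table z',P[235,320],'board',P[184,250])
for n,(u,v),z in [('newW',(275,226),.071),('newG',(368,231),.077),('rR',(290,183),.077),('rW',(313,183),.077),('rG',(333,184),.083)]:
    w=P[v-14:v+15,u-14:u+15]; uu=np.mgrid[v-14:v+15,u-14:u+15]
    m=(abs(w[...,2]-z)<.008)&(abs(uu[1]-u)<11)&(abs(uu[0]-v)<11)
    q=w[m]; print(n,m.sum(),q.mean(0).round(4),(q.max(0)-q.min(0)).round(3),'centre',((q.max(0)+q.min(0))/2).round(4))
H,S,V=[hsv[...,i].astype(int) for i in range(3)]
def blob(n,m,u0,u1,v0,v1,z):
    k=np.zeros_like(m);k[v0:v1,u0:u1]=m[v0:v1,u0:u1]
    v,u=np.nonzero(k); r=cv2.minAreaRect(np.c_[u,v].astype(np.float32)); print(n,len(u),r,cast(c,r[0],z).round(4),cast(c,cv2.boxPoints(r),z)[:,:2].round(3).tolist(), P[k][:,2].round(3)[::15])
blob('grip',((H<8)|(H>172))&(S>170)&(V>110),150,182,192,232,.064)
blob('pad',(H>5)&(H<16)&(S>180)&(V>120),211,224,165,196,.028)
blob('stop',(H>5)&(H<16)&(S>110),343,353,168,204,.05)
print('hub',cast(c,(187.5,179),.064))
```

```text
table z [ 0.42279265 -0.1213456  -0.00096209] board [ 5.72824753e-01  9.32813068e-02 -3.08725380e-04]
newW 216 [0.436  0.0164 0.0699] [0.044 0.045 0.013] centre [0.4359 0.0164 0.0697]
newG 266 [ 0.4309 -0.2443  0.0762] [0.049 0.049 0.015] centre [ 0.4311 -0.2445  0.0764]
rR 203 [ 0.5658 -0.0272  0.0759] [0.046 0.046 0.011] centre [ 0.5665 -0.027   0.0752]
rW 209 [ 0.565  -0.0883  0.0758] [0.046 0.044 0.013] centre [ 0.5657 -0.089   0.0756]
rG 243 [ 0.5655 -0.1512  0.0814] [0.051 0.049 0.013] centre [ 0.5666 -0.1514  0.0821]
grip 211 ((165.32354736328125, 214.29412841796875), (7.717437267303467, 27.61127281188965), 30.963756561279297) [[0.462 0.331 0.064]] [[0.433, 0.359], [0.503, 0.323], [0.491, 0.303], [0.422, 0.339]] [-0.002  0.063  0.061  0.064  0.06   0.067  0.     0.062  0.065  0.064
  0.064  0.062  0.066  0.059 -0.003]
pad 26 ((216.5, 181.0), (18.0, 3.0), 90.0) [[0.5726 0.1933 0.028 ]] [[0.6, 0.199], [0.601, 0.19], [0.545, 0.187], [0.545, 0.196]] [-0.003  0.039]
stop 154 ((346.5, 186.0), (28.0, 7.0), 90.0) [[ 0.5638 -0.1923  0.05  ]] [[0.606, -0.183], [0.607, -0.203], [0.522, -0.202], [0.522, -0.181]] [-0.005  0.06   0.066  0.06   0.065  0.065  0.061  0.001  0.062  0.061
  0.024]
hub [[0.56769437 0.27422819 0.064     ]]
```

```bash
python3 -c "
import cv2
i=cv2.imread('pics/top0.png')[150:240,130:380]
cv2.imwrite('pics/crop1.png',cv2.resize(i,None,fx=3.2,fy=3.2,interpolation=cv2.INTER_CUBIC))"
```

```text
(no output)
```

View pics/crop1.png

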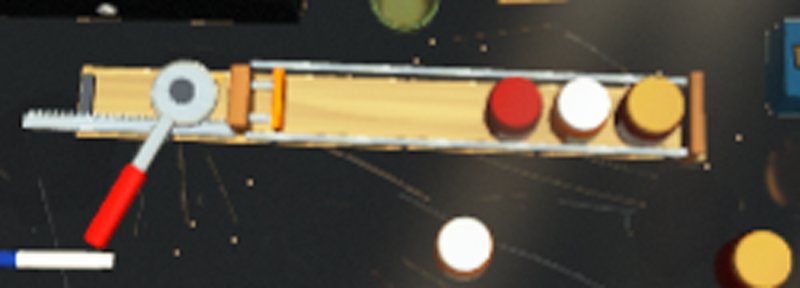

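Every measurement fits the given sizes. The rack runs along y at x≈0.566, with the stop face near −0.191 and the wrench at about −0.49 rad. I'll move above the row, turning the tool so its x axis lies along world +y and the fingers close along world x.

Emit:
arm_command --pt "87 28 -24 0 -7" --pt "87 56 -48 0 -14" --pt "87 84 -72 0 -21" --pt "87 112 -96 0 -28" --pt "87 140 -120 0 -35" --newtons 15

```text
time: 0.52
position: [0.2861, -0.4661, 0.2361]
tool_rot: [-2.824, -1.375, 0.0]
ft_force: [1.7, -0.0, -1.1]
grip_width: 0.998
grip_force: 0.0
```

Emit:
arm_command --pt "87 36 -3 0 -7" --pt "87 72 -6 0 -14" --pt "87 108 -9 0 -21" --pt "87 144 -12 0 -28" --pt "87 180 -15 0 -35"

```text
time: 0.93
position: [0.386, -0.3158, 0.2363]
tool_rot: [-2.28, -2.161, 0.001]
ft_force: [-0.2, -0.9, 0.5]
grip_width: 1.0
grip_force: 0.0
```

Emit:
arm_command --pt "87 25 15 0 -3" --pt "87 50 30 0 -3" --pt "87 75 45 0 -3" --pt "87 75 45 0 -3"

```text
time: 1.27
position: [0.4385, -0.2388, 0.2366]
tool_rot: [-2.218, -2.224, -0.005]
ft_force: [0.1, 0.8, 0.7]
grip_width: 0.996
grip_force: 0.0
```

Run:
```python
from h import *
s=get_state(); M=R.from_rotvec(s['tool_rot']).as_matrix(); print(s['position'],M.round(3).tolist(),np.round(s['joint_positions'],2)); print(rel(.566,-.027,.062))
im,d,c=snap('wrist','w1'); print(np.round(c['extrinsics'],3).tolist())
```

```text
[ 0.43845774 -0.23876106  0.23659756] [[-0.003, 1.0, 0.002], [1.0, 0.003, 0.003], [0.003, 0.002, -1.0]] [ 0.95  0.02 -0.5   1.8   0.01  1.32  0.45]
[210.99466801 127.7648091  175.3610233 ]
[[1.0, 0.002, 0.002, 0.437], [0.003, -0.97, -0.242, -0.173], [0.001, 0.242, -0.97, 0.386], [0.0, 0.0, 0.0, 1.0]]
```

View pics/w1.png

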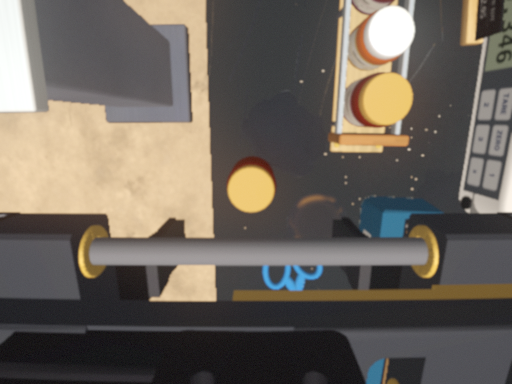

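The wrist view shows the loose gold lid at (250,188) and the row's gold and white lids at (383,98) and (385,33). I'll cross-check them against the top view.

```bash
cat >> h.py <<'E'
RG={'gold':((14,90,110),(28,255,255)),'white':((0,0,190),(180,45,255)),'red':((170,150,110),(8,255,255))}
def lids(im,d,c,top,name,rad):
    "lid centres from depth cloud at height top and colour"
    h=cv2.cvtColor(im,cv2.COLOR_RGB2HSV); lo,hi=RG[name]
    m=(cv2.inRange(h,lo,hi) if lo[0]<=hi[0] else cv2.inRange(h,(lo[0],)+lo[1:],(180,255,255))|cv2.inRange(h,(0,)+lo[1:],hi))
    P=cloud(c,d); m=((m>0)&(abs(P[...,2]-top)<.009)).astype(np.uint8)
    out=[]
    for k in cv2.findContours(m,cv2.RETR_EXTERNAL,cv2.CHAIN_APPROX_NONE)[0]:
        if cv2.contourArea(k)<120: continue
        q=cast(c,k.reshape(-1,2),top)[:,:2].astype(np.float32); (x,y),r=cv2.minEnclosingCircle(q)
        if r<.05: out.append((round(x,4),round(y,4),round(r,4)))
    return out
E
python3 - <<'E'
from h import *
for n in('w1','top0'):
    f=np.load('pics/%s.npz'%n); c=dict(intrinsics=f['K'],D=f['D'],extrinsics=f['T'])
    for col,z in(('gold',.08),('white',.074),('red',.074)): print(n,col,lids(f['im'],f['d'],c,z,col,0))
E
```

```text
w1 gold [(0.4296, -0.2443, 0.0254), (0.5647, -0.1515, 0.0276)]
w1 white [(0.7195, -0.2358, 0.0362), (0.5651, -0.0887, 0.0251)]
w1 red []
top0 gold [(0.4303, -0.2445, 0.0255), (0.5659, -0.1515, 0.0261), (0.8236, -0.42, 0.0262), (0.952, -0.5581, 0.0256), (0.9535, -0.4923, 0.0266), (0.9519, -0.4234, 0.0272)]
top0 white [(0.4362, 0.017, 0.0229), (0.5665, -0.0884, 0.0231), (0.8227, -0.4918, 0.0222)]
top0 red [(0.566, -0.0262, 0.0237), (0.8904, -0.4929, 0.0271), (0.8914, -0.4255, 0.0257)]
```

Emit:
arm_command --pt "87 40 25 0 0" --pt "87 80 50 0 0" --pt "87 120 75 0 0" --pt "87 150 94 0 0" --pt "87 150 94 0 0"

```text
time: 1.73
position: [0.5323, -0.0893, 0.2367]
tool_rot: [-2.22, -2.221, -0.006]
ft_force: [0.6, 0.5, -0.5]
grip_width: 1.001
grip_force: 0.0
```

Run:
```python
from h import *
print(get_state()['position'],rel(.566,-.027,.062))
im,d,c=snap('wrist','w2')
for col,z in(('gold',.08),('white',.074),('red',.074)): print(col,lids(im,d,c,z,col,0))
```

```text
[ 0.53232488 -0.08932067  0.23667222] [ 61.66697356  33.37301203 174.96197142]
gold [(0.432, -0.2296, 0.0218), (0.5655, -0.1454, 0.025)]
white [(0.5658, -0.0879, 0.0232), (0.4375, 0.0165, 0.0229)]
red [(0.5661, -0.0263, 0.0235)]
```

Emit:
arm_command --pt "87 40 24 0 0" --pt "87 62 34 40 0" --pt "87 62 34 80 0" --pt "87 62 34 120 0" --pt "87 62 34 150 0"

```text
time: 2.2
position: [0.5628, -0.0357, 0.0833]
tool_rot: [-2.229, -2.212, 0.004]
ft_force: [-0.6, -1.4, -0.0]
grip_width: 0.998
grip_force: 0.0
```

Emit:
arm_command --pt "87 0 0 15 0" --pt "87 0 0 23 0" --pt "87 0 0 23 0" --pt "45 0 0 23 0" --pt "45 0 0 23 0"

```text
time: 2.62
position: [0.5657, -0.0349, 0.0652]
tool_rot: [2.228, 2.211, 0.002]
ft_force: [0.7, -0.1, -0.5]
grip_width: 0.919
grip_force: 0.0
```

Emit:
arm_command --pt "45 0 0 0 0" --pt "45 0 0 0 0" --pt "45 0 0 0 0"

```text
time: 2.87
position: [0.5651, -0.0344, 0.0646]
tool_rot: [2.228, 2.212, 0.001]
ft_force: [0.4, 1.3, 0.8]
grip_width: 0.705
grip_force: 0.0
```

Emit:
arm_command --pt "87 0 0 0 0" --pt "87 4 0 0 0" --pt "87 8 0 0 0" --pt "87 8 0 0 0" --pt "87 8 0 0 0"

```text
time: 3.28
position: [0.5644, -0.0255, 0.0635]
tool_rot: [-2.228, -2.215, 0.0]
ft_force: [0.2, -1.0, -0.2]
grip_width: 0.966
grip_force: 0.0
```

Run:
```python
from h import *
s=get_state();print(s['position'],R.from_rotvec(s['tool_rot']).as_matrix().round(3).tolist(),np.round(s['joint_positions'],2))
```

```text
[ 0.5644332  -0.02551259  0.06350693] [[0.006, 1.0, -0.0], [1.0, -0.006, 0.0], [0.0, -0.0, -1.0]] [ 0.57  0.37 -0.67  1.84  0.26  1.03 -0.21]
```

Emit:
arm_command --pt "40 0 0 0 0" --pt "40 0 0 0 0" --pt "40 0 0 0 0" --pt "40 0 0 0 0" --pt "40 0 0 0 0"

```text
time: 3.7
position: [0.5645, -0.0263, 0.0635]
tool_rot: [-2.229, -2.213, 0.0]
ft_force: [-0.1, -0.5, 0.3]
grip_width: 0.704
grip_force: 0.0
```

Emit:
arm_command --pt "40 0 0 0 0" --pt "40 10 0 0 0" --pt "40 25 0 0 0" --pt "40 40 0 0 0" --pt "40 55 0 0 0"

```text
time: 4.12
position: [0.5648, 0.0296, 0.0636]
tool_rot: [2.229, 2.213, -0.0]
ft_force: [-0.2, 0.3, -2.5]
grip_width: 0.566
grip_force: 15.0
```

Emit:
arm_command --pt "40 15 0 0 0" --pt "40 30 0 0 0" --pt "40 45 0 0 0" --pt "40 60 0 0 0" --pt "40 72 0 0 0"

```text
time: 4.53
position: [0.565, 0.1027, 0.0636]
tool_rot: [-2.228, -2.215, 0.0]
ft_force: [-0.0, 0.8, -1.2]
grip_width: 0.566
grip_force: 15.0
```

Emit:
arm_command --pt "40 0 0 0 0" --pt "75 0 0 0 0" --pt "75 0 0 0 0" --pt "75 0 0 0 0" --pt "75 0 0 0 0"

```text
time: 4.95
position: [0.5655, 0.0995, 0.0634]
tool_rot: [2.231, 2.212, -0.001]
ft_force: [0.0, 0.8, 0.4]
grip_width: 0.783
grip_force: 0.0
```

Emit:
arm_command --pt "87 0 0 -20 0" --pt "87 0 0 -60 0" --pt "87 0 0 -100 0" --pt "87 -40 0 -100 0" --pt "87 -80 0 -100 0"

```text
time: 5.37
position: [0.5667, 0.0227, 0.1671]
tool_rot: [2.22, 2.217, 0.008]
ft_force: [1.8, -1.0, -1.0]
grip_width: 0.997
grip_force: 0.0
```

Run:
```python
from h import *
print(get_state()['position'])
im,d,c=snap('top','t2')
for col,z in(('gold',.08),('white',.074),('red',.074)): print(col,lids(im,d,c,z,col,0))
im,d,c=snap('wrist','w3')
for col,z in(('gold',.08),('white',.074),('red',.074)): print(col,lids(im,d,c,z,col,0))
```

```text
[0.56673948 0.02265538 0.16708917]
gold [(0.431, -0.2441, 0.0256), (0.5659, -0.1515, 0.0261), (0.8238, -0.4201, 0.0261), (0.952, -0.5581, 0.0256), (0.9544, -0.4928, 0.0259), (0.9529, -0.4232, 0.0266)]
white [(0.4362, 0.017, 0.0229), (0.8228, -0.4917, 0.0221)]
red [(0.5636, 0.1003, 0.0235), (0.8904, -0.4929, 0.0271), (0.8914, -0.4254, 0.0257)]
gold []
white [(0.5658, -0.0779, 0.0205), (0.7364, 0.008, 0.0263), (0.439, 0.0183, 0.023)]
red [(0.5638, 0.1016, 0.0236)]
```

Emit:
arm_command --pt "87 -40 0 0 0" --pt "87 -80 0 0 0" --pt "87 -111 0 0 0" --pt "87 -111 0 40 0" --pt "87 -111 0 60 0"

```text
time: 5.88
position: [0.5628, -0.0948, 0.1013]
tool_rot: [-2.237, -2.205, 0.003]
ft_force: [-1.3, 0.1, -1.2]
grip_width: 1.003
grip_force: 0.0
```

Emit:
arm_command --pt "87 0 0 20 0" --pt "87 0 0 43 0" --pt "87 0 0 43 0" --pt "87 0 0 43 0"

```text
time: 6.22
position: [0.563, -0.0907, 0.0597]
tool_rot: [-2.229, -2.211, 0.002]
ft_force: [-0.3, -0.4, 0.4]
grip_width: 1.001
grip_force: 0.0
```

Emit:
arm_command --pt "40 0 0 0 0" --pt "40 0 0 0 0" --pt "40 0 0 0 0" --pt "40 0 0 0 0" --pt "40 0 0 0 0"

```text
time: 6.63
position: [0.5644, -0.0903, 0.0613]
tool_rot: [2.228, 2.213, 0.0]
ft_force: [-0.2, -0.6, 0.5]
grip_width: 0.707
grip_force: 0.0
```

Emit:
arm_command --pt "40 0 0 0 0" --pt "40 15 0 0 0" --pt "40 31 0 0 0" --pt "40 47 0 0 0" --pt "40 62 0 0 0"

```text
time: 7.05
position: [0.5646, -0.0281, 0.0608]
tool_rot: [2.229, 2.213, -0.0]
ft_force: [0.2, -0.5, 0.9]
grip_width: 0.57
grip_force: 15.0
```

Emit:
arm_command --pt "40 0 0 0 0" --pt "75 0 0 0 0" --pt "75 0 0 0 0" --pt "75 0 0 0 0" --pt "75 0 0 0 0"

```text
time: 7.47
position: [0.5644, -0.0298, 0.0603]
tool_rot: [2.231, 2.211, -0.001]
ft_force: [-0.4, -0.0, 0.4]
grip_width: 0.786
grip_force: 0.0
```

Emit:
arm_command --pt "87 0 0 -20 0" --pt "87 0 0 -60 0" --pt "87 0 0 -100 0" --pt "87 0 -40 -100 0" --pt "87 0 -80 -100 0"

```text
time: 7.88
position: [0.4871, -0.0278, 0.1634]
tool_rot: [2.227, 2.211, 0.008]
ft_force: [-2.0, 0.2, 0.2]
grip_width: 0.991
grip_force: 0.0
```

Run:
```python
from h import *
print(get_state()['position'])
im,d,c=snap('top','t3')
for col,z in(('gold',.08),('white',.074),('red',.074)): print(col,lids(im,d,c,z,col,0))
im,d,c=snap('wrist','w4')
for col,z in(('gold',.08),('white',.074),('red',.074)): print(col,lids(im,d,c,z,col,0))
```

```text
[ 0.48714697 -0.0277706   0.16344047]
gold [(0.4304, -0.2443, 0.0257), (0.8243, -0.4203, 0.0259), (0.9518, -0.5579, 0.0256), (0.9539, -0.4925, 0.0263), (0.9517, -0.4234, 0.0273)]
white [(0.4362, 0.0174, 0.0225), (0.8227, -0.4918, 0.0222)]
red [(0.5636, 0.1003, 0.0235), (0.8904, -0.4929, 0.0271), (0.8914, -0.4254, 0.0257)]
gold []
white [(0.5627, -0.0254, 0.0242), (0.4373, 0.0176, 0.023)]
red [(0.5624, 0.1009, 0.0252)]
```

Emit:
arm_command --pt "87 23 -25 0 0" --pt "87 45 -50 0 0" --pt "87 45 -50 30 0" --pt "87 45 -50 60 0" --pt "87 45 -50 60 0"

```text
time: 8.4
position: [0.431, 0.017, 0.0968]
tool_rot: [-2.226, -2.21, 0.008]
ft_force: [-1.9, 0.3, 0.1]
grip_width: 1.0
grip_force: 0.0
```

Run:
```python
from h import *
print(get_state()['position'],np.round(get_state()['joint_positions'],2),rel(.4368,.0174,.06))
im,d,c=snap('top','t4')
for col,z in(('gold',.08),('white',.074)): print(col,lids(im,d,c,z,col,0))
```

```text
[0.43104434 0.0170415  0.0967571 ] [ 0.66  0.01 -0.76  2.1   0.01  1.03 -0.11] [ 0.41227372  6.01636519 36.71476465]
gold [(0.4306, -0.2435, 0.0254), (0.5659, -0.1515, 0.0261), (0.8234, -0.4202, 0.0261), (0.9519, -0.558, 0.0255), (0.9535, -0.4922, 0.0266), (0.9519, -0.4234, 0.0272)]
white [(0.8231, -0.4923, 0.0216)]
```

Emit:
arm_command --pt "87 0 5 20 0" --pt "87 0 5 37 0" --pt "87 0 5 37 0" --pt "87 0 5 37 0"

```text
time: 8.78
position: [0.4402, 0.0175, 0.0642]
tool_rot: [-2.229, -2.212, -0.0]
ft_force: [0.0, 0.3, 0.4]
grip_width: 0.998
grip_force: 0.0
```

Emit:
arm_command --pt "40 0 0 0 0" --pt "40 0 0 0 0" --pt "40 0 0 0 0" --pt "40 0 0 0 0" --pt "40 0 0 0 0" --newtons 20

```text
time: 9.2
position: [0.4401, 0.0175, 0.064]
tool_rot: [2.229, 2.213, 0.0]
ft_force: [-0.9, -0.2, 0.2]
grip_width: 0.704
grip_force: 0.0
```

Emit:
arm_command --pt "40 0 0 0 0" --pt "40 0 0 0 0" --pt "40 0 0 -20 0" --pt "40 0 0 -45 0" --pt "40 0 0 -70 0"

```text
time: 9.62
position: [0.4386, 0.0179, 0.1334]
tool_rot: [-2.227, -2.213, 0.002]
ft_force: [0.5, -0.2, -2.6]
grip_width: 0.566
grip_force: 20.0
```

Run:
```python
from h import *
s=get_state();print(s['position'],s['grip_width'],s['grip_force'],s['joint_positions'].round(2) ,rel(.565,.037))
im,d,c=snap('wrist','w5')
for col,z in(('white',.074),('red',.074)): print(col,lids(im,d,c,z,col,0))
im,d,c=snap('top','t5')
```

```text
[0.43859589 0.01786724 0.133401  ] 0.5657892467377934 19.985476727815694 [ 0.67 -0.03 -0.76  2.05 -0.02  1.11 -0.08] [ 19.94222851 126.27851466  -0.32536266]
white []
red [(0.562, 0.1011, 0.026)]
```

Emit:
arm_command --pt "40 10 35 0 0" --pt "40 20 70 0 0" --pt "40 20 105 0 0" --pt "40 20 126 0 0" --pt "40 20 126 0 0"

```text
time: 10.13
position: [0.5692, 0.0366, 0.1316]
tool_rot: [-2.229, -2.212, -0.004]
ft_force: [-0.4, 0.5, -3.1]
grip_width: 0.569
grip_force: 20.0
```

Emit:
arm_command --pt "40 0 0 5 0" --pt "40 0 0 10 0" --pt "40 0 0 10 0"

```text
time: 10.38
position: [0.5635, 0.0366, 0.1212]
tool_rot: [-2.227, -2.212, 0.006]
ft_force: [-1.0, -1.1, -1.9]
grip_width: 0.568
grip_force: 20.0
```

Run:
```python
from h import *
s=get_state();print(s['position'],s['grip_width'],rel(.565,.037,.071))
```

```text
[0.56346258 0.03659601 0.12120873] 0.5675171235001117 [ 0.44752975  1.75094872 50.20136857]
```

Emit:
arm_command --pt "40 0 1 15 0" --pt "40 0 1 30 0" --pt "40 0 1 40 0" --pt "40 0 1 46 0" --pt "40 0 1 50 0"

```text
time: 10.8
position: [0.566, 0.0366, 0.0727]
tool_rot: [-2.229, -2.214, 0.002]
ft_force: [-0.4, -0.2, -2.4]
grip_width: 0.566
grip_force: 20.0
```

Emit:
arm_command --pt "40 0 0 1 0" --pt "40 0 0 1 0"

```text
time: 10.97
position: [0.567, 0.0368, 0.0727]
tool_rot: [2.229, 2.214, 0.0]
ft_force: [0.5, 0.3, -2.4]
grip_width: 0.57
grip_force: 20.0
```

Emit:
arm_command --pt "40 0 0 1 0" --pt "40 0 0 2 0" --pt "40 0 0 3 0" --pt "40 0 0 3 0"

```text
time: 11.3
position: [0.5673, 0.0369, 0.0699]
tool_rot: [2.229, 2.213, 0.001]
ft_force: [0.8, -0.4, -1.4]
grip_width: 0.569
grip_force: 20.0
```

Contact has begun, so I'll release, lift and check before fetching the gold jar.

Emit:
arm_command --pt "40 0 0 1 0" --pt "75 0 0 1 0" --pt "75 0 0 1 0" --pt "75 0 0 1 0" --pt "75 0 0 1 0"

```text
time: 11.72
position: [0.5672, 0.0366, 0.0686]
tool_rot: [2.229, 2.213, 0.0]
ft_force: [-0.9, -1.4, -0.1]
grip_width: 0.788
grip_force: 0.0
```

Emit:
arm_command --pt "87 0 0 -20 0" --pt "87 0 0 -60 0" --pt "87 0 0 -100 0" --pt "87 -40 -20 -100 0" --pt "87 -80 -40 -100 0"

```text
time: 12.13
position: [0.5315, -0.0352, 0.1717]
tool_rot: [2.218, 2.218, 0.008]
ft_force: [-0.2, -1.4, -1.0]
grip_width: 0.995
grip_force: 0.0
```

Emit:
arm_command --pt "87 -40 -20 0 0" --pt "87 -80 -40 0 0" --pt "87 -120 -60 0 0" --pt "87 -150 -80 0 0" --pt "87 -150 -80 0 0"

```text
time: 12.55
position: [0.4433, -0.1952, 0.1682]
tool_rot: [2.241, 2.2, -0.008]
ft_force: [-1.2, -0.6, -0.9]
grip_width: 0.997
grip_force: 0.0
```

Run:
```python
from h import *
im,d,c=snap('top','t6')
for col,z in(('gold',.08),('white',.074),('red',.074)): print(col,[l for l in lids(im,d,c,z,col,0) if l[0]<.7])
im,d,c=snap('wrist','w6')
for col,z in(('gold',.08),('white',.074),('red',.074)): print(col,lids(im,d,c,z,col,0))
i=cv2.imread('pics/t6.png')[150:250,130:400]
cv2.imwrite('pics/crop6.png',np.vstack([cv2.resize(i,(640,237)),cv2.resize(cv2.imread('pics/w6.png'),(640,480))[:360]]))
print(get_state()['position'],rel(.4305,-.2443,.064))
```

```text
gold [(0.5659, -0.1515, 0.0261)]
white [(0.5634, -0.0255, 0.0231), (0.5652, 0.0367, 0.0229)]
red [(0.5636, 0.1003, 0.0235)]
gold [(0.4293, -0.2532, 0.0229), (0.4301, -0.2243, 0.0179), (0.5644, -0.1506, 0.0277)]
white [(0.5604, -0.0401, 0.0192)]
red [(0.5571, -0.1501, 0.0262)]
[ 0.44696167 -0.18924174  0.16856104] [-55.17320291 -15.77254241 104.60666403]
```

View pics/crop6.png

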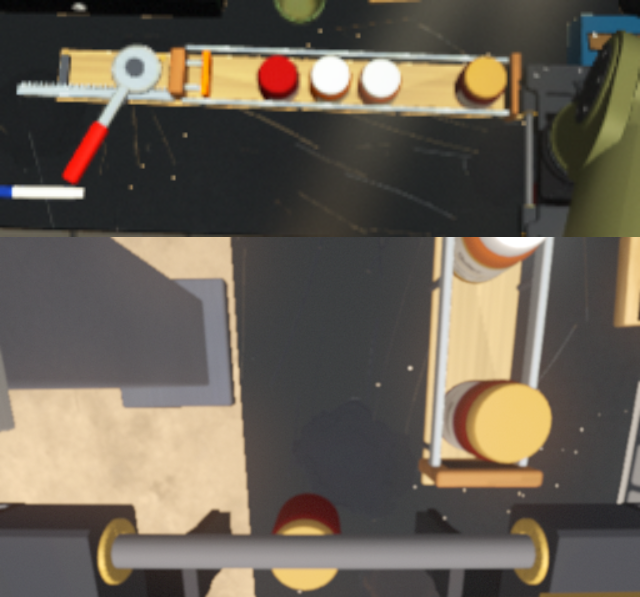

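The white jar stands beside its twin. The gap for gold spans about y −0.123 to −0.052, and the loose gold jar hasn't moved. I'll pick it up.

Emit:
arm_command --pt "87 -28 -8 0 0" --pt "87 -55 -15 0 0" --pt "87 -55 -15 20 0" --pt "87 -55 -15 45 0" --pt "87 -55 -15 60 0"

```text
time: 13.07
position: [0.4332, -0.2402, 0.1068]
tool_rot: [-2.226, -2.215, -0.001]
ft_force: [-1.1, 0.5, 0.8]
grip_width: 1.002
grip_force: 0.0
```

Run:
```python
from h import *
print(get_state()['position'],rel(.4305,-.2443,.066))
im,d,c=snap('scene','s6')
for col,z in(('gold',.077),): print(col,lids(im,d,c,z,col,0))
```

```text
[ 0.43319222 -0.24016054  0.10684998] [-4.21516246 -2.6497771  40.84501386]
gold [(0.4278, -0.2382, 0.0306), (0.5654, -0.151, 0.0327)]
```

Emit:
arm_command --pt "87 -3 -3 15 0" --pt "87 -3 -3 30 0" --pt "87 -3 -3 41 0" --pt "87 -3 -3 41 0"

```text
time: 13.45
position: [0.4293, -0.2429, 0.0659]
tool_rot: [-2.224, -2.214, -0.0]
ft_force: [-0.3, 0.9, -0.2]
grip_width: 0.997
grip_force: 0.0
```

Emit:
arm_command --pt "40 0 0 0 0" --pt "40 0 0 0 0" --pt "40 0 0 0 0" --pt "40 0 0 0 0" --pt "40 0 0 0 0"

```text
time: 13.87
position: [0.4301, -0.2451, 0.0682]
tool_rot: [2.228, 2.213, 0.0]
ft_force: [-0.9, -0.6, -0.2]
grip_width: 0.705
grip_force: 0.0
```

Emit:
arm_command --pt "40 0 0 0 0" --pt "40 0 0 0 0" --pt "40 0 0 -20 0" --pt "40 0 0 -45 0" --pt "40 0 0 -70 0"

```text
time: 14.28
position: [0.4287, -0.2442, 0.1374]
tool_rot: [-2.227, -2.212, 0.001]
ft_force: [0.9, -1.1, -1.6]
grip_width: 0.616
grip_force: 20.0
```

Run:
```python
from h import *
s=get_state();print(s['position'],s['grip_width'],s['grip_force'],rel(.5665,-.087))
im,d,c=snap('scene','s7')
```

```text
[ 0.42869071 -0.24418642  0.13739522] 0.6160687736908168 19.959512625428033 [ 1.58113794e+02  1.36744273e+02 -2.87196745e-02]
```

View pics/s7.png

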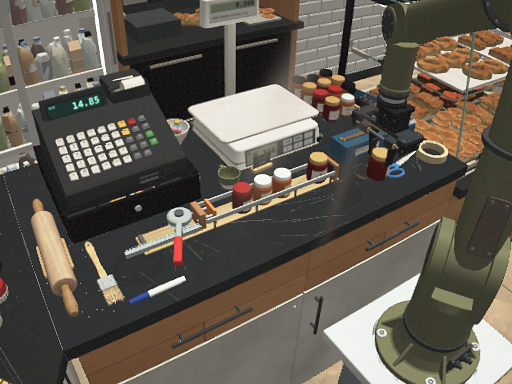

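The picture shows the gold jar lifted, at (378,163). I'll carry it along y first and then across into the gap, so it stays clear of the row.

Emit:
arm_command --pt "40 40 0 -10 0" --pt "40 80 0 -10 0" --pt "40 120 0 -10 0" --pt "40 158 0 -10 0" --pt "40 158 10 -10 0"

```text
time: 14.75
position: [0.4392, -0.0787, 0.1472]
tool_rot: [-2.217, -2.222, 0.001]
ft_force: [0.0, 0.0, -1.9]
grip_width: 0.618
grip_force: 20.0
```

Emit:
arm_command --pt "40 0 35 0 0" --pt "40 0 70 0 0" --pt "40 0 100 0 0" --pt "40 0 127 0 0" --pt "40 0 127 0 0"

```text
time: 15.17
position: [0.5719, -0.0874, 0.1464]
tool_rot: [-2.228, -2.214, -0.007]
ft_force: [-0.3, -0.2, -0.7]
grip_width: 0.622
grip_force: 20.0
```

Emit:
arm_command --pt "40 0 0 10 0" --pt "40 0 0 15 0" --pt "40 0 0 15 0"

```text
time: 15.42
position: [0.5652, -0.0879, 0.1302]
tool_rot: [-2.227, -2.211, 0.005]
ft_force: [-0.8, -0.2, -2.9]
grip_width: 0.614
grip_force: 20.0
```

Run:
```python
from h import *
s=get_state();print(s['position'],s['grip_width'],rel(.566,-.087,.075))
im,d,c=snap('top','t8')
for col,z in(('gold',.08),('white',.074),('red',.074)): print(col,[l for l in lids(im,d,c,z,col,0) if l[0]<.7])
```

```text
[ 0.56517095 -0.08787276  0.13024272] 0.6144680925380587 [ 0.88245439  1.07749604 55.23827438]
gold []
white [(0.5634, -0.0255, 0.0231), (0.5652, 0.0367, 0.0229)]
red [(0.5636, 0.1003, 0.0235)]
```

Emit:
arm_command --pt "40 0 0 8 0" --pt "40 0 0 14 0" --pt "40 0 0 18 0" --pt "40 0 0 20 0" --pt "40 0 0 20 0"

```text
time: 15.88
position: [0.5673, -0.0878, 0.1119]
tool_rot: [-2.229, -2.213, 0.001]
ft_force: [0.3, 0.1, -1.7]
grip_width: 0.619
grip_force: 20.0
```

Emit:
arm_command --pt "40 0 0 3 0" --pt "40 0 0 6 0" --pt "40 0 0 9 0" --pt "40 0 0 12 0" --pt "40 0 0 12 0"

```text
time: 16.3
position: [0.5673, -0.0877, 0.0997]
tool_rot: [-2.228, -2.213, 0.001]
ft_force: [0.4, 0.6, -1.2]
grip_width: 0.618
grip_force: 20.0
```

Emit:
arm_command --pt "40 0 0 8 0" --pt "40 0 0 15 0" --pt "40 0 0 20 0" --pt "40 0 0 23 0" --pt "40 0 0 23 0"

```text
time: 16.72
position: [0.5671, -0.0877, 0.0763]
tool_rot: [-2.228, -2.213, 0.001]
ft_force: [0.0, 0.2, -1.3]
grip_width: 0.621
grip_force: 20.0
```

Emit:
arm_command --pt "40 0 0 1 0" --pt "40 0 0 2 0" --pt "40 0 0 3 0" --pt "40 0 0 3 0"

```text
time: 17.05
position: [0.5678, -0.0878, 0.0745]
tool_rot: [2.229, 2.214, -0.0]
ft_force: [0.8, -0.1, -1.2]
grip_width: 0.615
grip_force: 20.0
```

Emit:
arm_command --pt "40 0 0 1 0" --pt "75 0 0 1 0" --pt "75 0 0 1 0" --pt "75 0 0 1 0" --pt "75 0 0 1 0"

```text
time: 17.47
position: [0.568, -0.0879, 0.0737]
tool_rot: [2.229, 2.213, 0.0]
ft_force: [0.7, 0.3, 0.7]
grip_width: 0.817
grip_force: 0.0
```

Emit:
arm_command --pt "87 0 0 -20 0" --pt "87 0 0 -60 0" --pt "87 0 0 -100 0" --pt "87 0 -35 -100 0" --pt "87 0 -70 -100 0"

```text
time: 17.88
position: [0.5004, -0.0866, 0.1764]
tool_rot: [2.224, 2.212, 0.007]
ft_force: [-1.1, 0.1, -0.3]
grip_width: 0.991
grip_force: 0.0
```

Emit:
arm_command --pt "60 40 -5 0 0" --pt "60 80 -10 0 0" --pt "60 120 -15 0 0" --pt "60 160 -20 0 0" --pt "60 200 -20 0 0"

```text
time: 18.3
position: [0.4782, 0.1142, 0.1739]
tool_rot: [2.228, 2.211, -0.001]
ft_force: [1.2, 0.1, -0.7]
grip_width: 0.731
grip_force: 0.0
```

Run:
```python
from h import *
s=get_state();print(s['position'],s['joint_positions'].round(2),R.from_rotvec(s['tool_rot']).as_matrix().round(3).tolist())
im,d,c=snap('top','t9')
for col,z in(('gold',.08),('white',.074),('red',.074)): print(col,[l for l in lids(im,d,c,z,col,0) if l[0]<.7])
i=cv2.imread('pics/t9.png')[130:260,100:390]
cv2.imwrite('pics/crop9.png',cv2.resize(i,None,fx=2.7,fy=2.7,interpolation=cv2.INTER_CUBIC))
```

```text
[0.4781769  0.11423792 0.17386505] [ 0.63  0.09 -0.96  1.89  0.08  1.2  -0.36] [[0.008, 1.0, 0.001], [1.0, -0.008, -0.002], [-0.002, 0.001, -1.0]]
gold [(0.5659, -0.1515, 0.0261), (0.5665, -0.0894, 0.0264)]
white [(0.5634, -0.0255, 0.0231), (0.5652, 0.0366, 0.0228)]
red []
```

View pics/crop9.png

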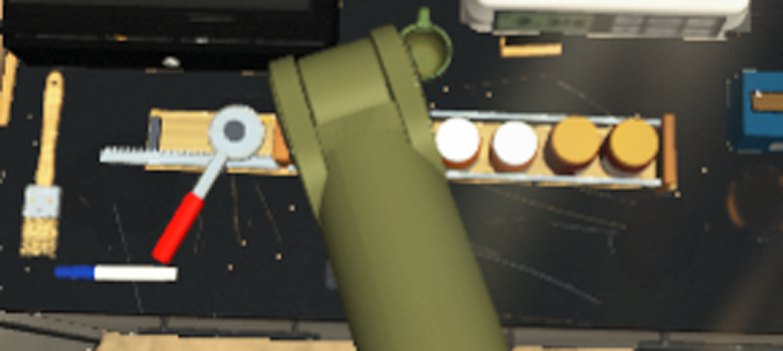

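Both pairs are in the row: golds 62 mm apart and whites 62 mm apart. Next I'll go to the wrench, turning the tool to line up with the handle.

Emit:
arm_command --pt "60 30 -3 0 -7" --pt "60 60 -6 0 -14" --pt "60 95 -10 0 -21" --pt "60 125 -13 0 -28" --pt "60 150 -16 0 -35"

```text
time: 18.77
position: [0.4638, 0.2653, 0.1738]
tool_rot: [1.45, 2.787, 0.002]
ft_force: [0.7, -0.1, -0.4]
grip_width: 0.694
grip_force: 0.0
```

Emit:
arm_command --pt "60 0 0 0 -7" --pt "60 0 0 0 -14" --pt "60 0 0 0 -21" --pt "60 0 0 0 -27" --pt "60 0 0 0 -27"

```text
time: 19.18
position: [0.4643, 0.2628, 0.1733]
tool_rot: [-0.766, -3.046, -0.0]
ft_force: [0.0, -0.4, 0.0]
grip_width: 0.691
grip_force: 0.0
```

Run:
```python
from h import *
s=get_state(); M=R.from_rotvec(s['tool_rot']).as_matrix();print(s['position'],s['joint_positions'].round(2),M.round(3).tolist())
print(rel(.462,.331,.057))
im,d,c=snap('wrist','w10'); h=cv2.cvtColor(im,cv2.COLOR_RGB2HSV); P=cloud(c,d)
m=(cv2.inRange(h,(0,170,100),(8,255,255))|cv2.inRange(h,(172,170,100),(180,255,255)))>0
m&=(abs(P[...,2]-.062)<.008); v,u=np.nonzero(m); q=cast(c,np.c_[u,v],.064)[:,:2].astype(np.float32); print(len(q),cv2.minAreaRect(q))
im2,d2,c2=snap('top','t10')
cv2.imwrite('pics/crop10.png',np.vstack([cv2.resize(im,(480,360)),cv2.resize(im2[150:240,100:240],(480,309)) [:235]])[:,:,::-1])
```

```text
[0.46432386 0.26276314 0.17334945] [ 0.47  0.31 -1.19  1.79  0.3   1.24  0.28] [[-0.881, 0.473, -0.0], [0.473, 0.881, 0.0], [0.001, -0.0, -1.0]]
[ 34.27582178  59.01670347 116.3660603 ]
1925 ((0.46078890562057495, 0.3323938250541687), (0.020225834101438522, 0.07630598545074463), 63.30747604370117)
```

View pics/crop10.png

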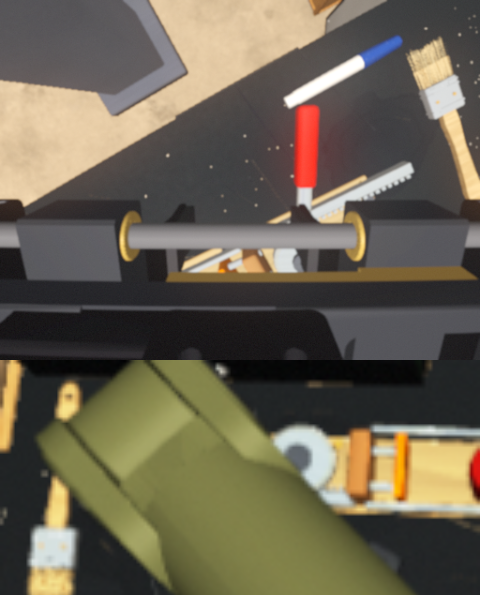

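The wrist view shows the grip at (307,147) in the half-scale image, which puts it at (0.461, 0.332) with the handle at 153.3°. I'll move over it while watching joint 3.

Emit:
arm_command --pt "50 12 20 0 -1.5" --pt "50 24 40 0 -1.5" --pt "50 35 59 20 -1.5" --pt "50 35 59 50 -1.5" --pt "50 35 59 70 -1.5"

```text
time: 19.7
position: [0.4605, 0.3328, 0.1019]
tool_rot: [-0.731, -3.055, 0.0]
ft_force: [-0.3, -0.3, -0.3]
grip_width: 0.577
grip_force: 0.0
```

Run:
```python
from h import *
s=get_state();print(s['position'],s['joint_positions'].round(2),rel(.461,.332,.056),s['grip_width'])
M=R.from_rotvec(s['tool_rot']).as_matrix();print(np.degrees(np.arctan2(M[1,0],M[0,0])))
```

```text
[0.46051333 0.33279054 0.10194488] [ 0.21  0.48 -1.09  1.79  0.46  1.16  0.08] [-0.82438839 -0.4766197  45.94438733] 0.577104642105357
153.09293654891104
```

Emit:
arm_command --pt "50 -1 0 20 0" --pt "50 -1 0 36 0" --pt "50 -1 0 46 0" --pt "50 -1 0 46 0" --pt "10 -1 0 46 0" --newtons 12

```text
time: 20.12
position: [0.4624, 0.3311, 0.0576]
tool_rot: [-0.732, -3.055, 0.0]
ft_force: [0.3, 1.1, 0.9]
grip_width: 0.551
grip_force: 0.0
```

Emit:
arm_command --pt "10 0 0 0 0" --pt "10 0 0 0 0" --pt "10 0 0 0 0" --pt "10 0 0 0 0" --pt "10 0 0 0 0"

```text
time: 20.53
position: [0.4628, 0.3314, 0.0581]
tool_rot: [0.73, 3.054, 0.001]
ft_force: [0.5, 0.5, 2.3]
grip_width: 0.228
grip_force: 12.0
```

Emit:
arm_command --pt "10 0 0 0 0" --pt "10 0 0 0 0"

```text
time: 20.7
position: [0.4628, 0.3314, 0.0581]
tool_rot: [0.73, 3.055, 0.001]
ft_force: [-0.0, -0.0, 3.7]
grip_width: 0.225
grip_force: 12.0
```

Emit:
arm_command --pt "10 -0.6 -12.1 0 -5.8" --pt "10 -2.5 -24.1 0 -11.6" --pt "10 -5.5 -35.9 0 -17.4" --pt "10 -9.7 -47.3 0 -23.2" --pt "10 -15 -58.2 0 -29"

```text
time: 21.12
position: [0.4507, 0.2736, 0.0582]
tool_rot: [-0.066, 3.137, 0.006]
ft_force: [4.6, 4.3, -2.9]
grip_width: 0.226
grip_force: 12.0
```

```bash
cat >> h.py <<'E'
def st():
    s=get_state();M=R.from_rotvec(s['tool_rot']).as_matrix();p=s['position']
    print('t',round(s['time'],2),'p',np.round(p,4),'tool th',np.degrees(np.arctan2(M[1,0],M[0,0])).round(1)-180,'handle th',np.degrees(np.arctan2(.274-p[1],.568-p[0])).round(1),'r',np.hypot(.568-p[0],.274-p[1]).round(4),'F',np.round(s['ft_force'],1),'q',s['joint_positions'].round(2),s['grip_width'].round(3))
E
python3 -c "
from h import *
st()"
```

```text
Traceback (most recent call last):
  File "h.py", line 36, in st
    print('t',round(s['time'],2),'p',np.round(p,4),'tool th',np.degrees(np.arctan2(M[1,0],M[0,0])).round(1)-180,'handle th',np.degrees(np.arctan2(.274-p[1],.568-p[0])).round(1),'r',np.hypot(.568-p[0],.274-p[1]).round(4),'F',np.round(s['ft_force'],1),'q',s['joint_positions'].round(2),s['grip_width'].round(3))
                                                                                                                                                                                                                                                                                            ^^^^^^^^^^^^^^^^^^^^^
AttributeError: 'float' object has no attribute 'round'
```

Works well. I'll continue to about +41°.

Emit:
arm_command --pt "10 -0.6 -12.1 0 -5.8" --pt "10 -2.5 -24.1 0 -11.6" --pt "10 -5.5 -35.9 0 -17.4" --pt "10 -9.7 -47.3 0 -23.2" --pt "10 -15 -58.2 0 -29"

```text
time: 21.53
position: [0.4679, 0.2163, 0.0582]
tool_rot: [-0.848, 3.021, 0.006]
ft_force: [3.7, 6.0, -3.3]
grip_width: 0.229
grip_force: 12.0
```

Emit:
arm_command --pt "10 -0.6 -12.1 0 -5.8" --pt "10 -2 -21 0 -10" --pt "10 -2 -21 0 -10"

```text
time: 21.78
position: [0.4807, 0.1987, 0.0582]
tool_rot: [-1.102, 2.939, 0.006]
ft_force: [0.7, 5.5, 2.2]
grip_width: 0.231
grip_force: 12.0
```

```bash
sed -i "s/,s\['grip_width'\].round(3)//" h.py
python3 - <<'E'
from h import *
st()
im,d,c=snap('top','t11'); h=cv2.cvtColor(im,cv2.COLOR_RGB2HSV)
m=cv2.inRange(h,(5,180,120),(16,255,255)); m[:165]=0;m[197:]=0;m[:,:205]=0;m[:,285:]=0
v,u=np.nonzero(m); print(len(u),np.median(u) if len(u) else 0)
cv2.imwrite('pics/crop11.png',cv2.resize(im[140:250,120:370],None,fx=3,fy=3)[:,:,::-1])
E
```

```text
t 21.78 p [0.4807 0.1987 0.0582] tool th -318.9 handle th 40.8 r 0.1153 F [0.7 5.5 2.2] q [ 0.65  0.6  -1.32  1.94  0.64  1.13  1.35]
26 262.5
```

View pics/crop11.png

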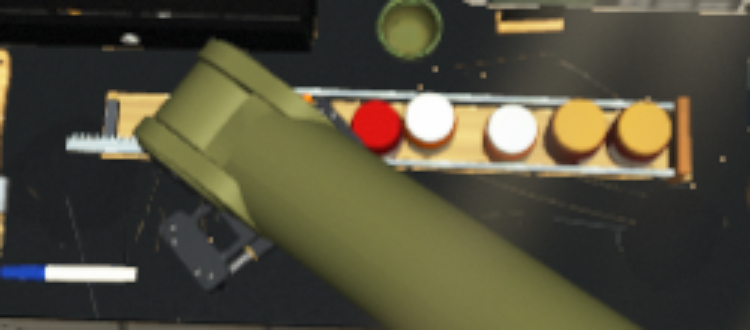

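The pusher is advancing, but new_white has moved. It's now near crop (430,118), offset towards +x and close to red, so it has probably been knocked. I'll measure it.

Run:
```python
from h import *
f=np.load('pics/t11.npz'); c=dict(intrinsics=f['K'],D=f['D'],extrinsics=f['T']); im=f['im'];P=cloud(c,f['d'])
h=cv2.cvtColor(im,cv2.COLOR_RGB2HSV)
for col,z in(('gold',.08),('white',.074),('red',.074)): print(col,[l for l in lids(im,f['d'],c,z,col,0) if l[0]<.7])
m=cv2.inRange(h,(0,0,190),(180,45,255))>0; m[:165]=0;m[200:]=0;m[:,:253]=0;m[:,:]&=True;m[:,275:]=0
q=P[m]; print(len(q),q.mean(0),q[:,2].min(),q[:,2].max()); A=np.c_[q[:,:2],np.ones(len(q))]; print('plane',np.linalg.lstsq(A,q[:,2],rcond=None)[0])
im,d,c=snap('scene','s11')
cv2.imwrite('pics/crops11.png',cv2.resize(im[130:290,110:390],None,fx=2.8,fy=2.8)[:,:,::-1])
```

```text
gold [(0.566, -0.1516, 0.026), (0.5665, -0.0894, 0.0264)]
white [(0.5634, -0.0255, 0.0231), (0.5731, 0.054, 0.0229)]
red [(0.5633, 0.1052, 0.0233)]
256 [0.56790581 0.05448472 0.07374904] -0.00995981645832078 1.2271585730875558
plane [-2.48528386  0.23738242  1.47222246]
```

View pics/crops11.png

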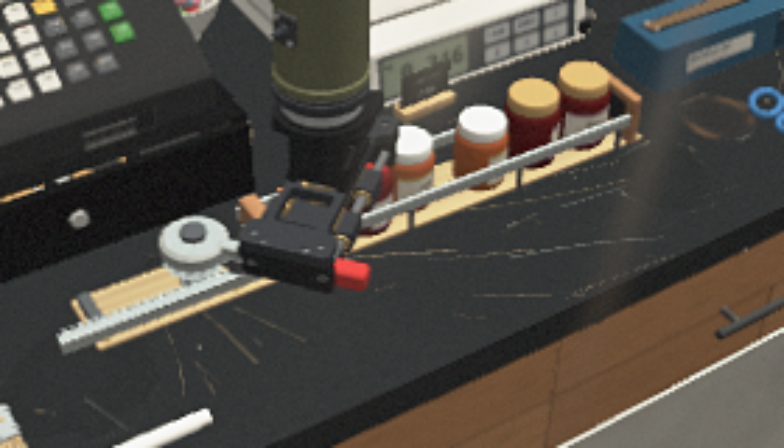

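new_white was knocked within the channel: it's upright, 79 mm from its twin and against red. The pusher will bring it back, so I'll continue ratcheting. Return stroke:

Emit:
arm_command --pt "10 -0.5 11.3 0 5.4" --pt "10 -2.1 22.3 0 10.7" --pt "10 -4.6 33.1 0 16" --pt "10 -8.3 43.8 0 21.4" --pt "10 -12.8 53.9 0 26.7"

```text
time: 22.3
position: [0.4545, 0.2476, 0.0581]
tool_rot: [-0.384, 3.114, -0.001]
ft_force: [5.3, 1.7, -0.8]
grip_width: 0.23
grip_force: 12.0
```

Emit:
arm_command --pt "10 -0.5 11.3 0 5.4" --pt "10 -2.1 22.3 0 10.7" --pt "10 -4.6 33.1 0 16" --pt "10 -8.3 43.8 0 21.4" --pt "10 -12.8 53.9 0 26.7"

```text
time: 22.72
position: [0.4529, 0.3028, 0.0581]
tool_rot: [0.344, 3.12, -0.001]
ft_force: [2.9, 0.6, 2.6]
grip_width: 0.227
grip_force: 12.1
```

Emit:
arm_command --pt "10 -0.5 11.3 0 5.4" --pt "10 -2.1 22.3 0 10.7" --pt "10 -4.6 33.1 0 16" --pt "10 -8.3 43.8 0 21.4" --pt "10 -12.8 53.9 0 26.7"

```text
time: 23.13
position: [0.4761, 0.3531, 0.0581]
tool_rot: [1.054, 2.958, -0.001]
ft_force: [0.5, 0.3, 4.4]
grip_width: 0.234
grip_force: 12.2
```

```bash
cat >> h.py <<'E'
def pad(name):
    st(); im,d,c=snap('top',name); h=cv2.cvtColor(im,cv2.COLOR_RGB2HSV); P=cloud(c,d)
    m=cv2.inRange(h,(5,180,120),(16,255,255)); m[:168]=0;m[195:]=0;m[:,:190]=0;m[:,343:]=0
    v,u=np.nonzero(m); print('orange',len(u),'y',np.round(np.percentile(cast(c,np.c_[u,v],.04)[:,1],[5,50,95]),4) if len(u) else 0)
    for col,z in(('gold',.08),('white',.074),('red',.074)): print(col,[l for l in lids(im,d,c,z,col,0) if l[0]<.65])
E
python3 -c "
from h import *
pad('t12')"
```

```text
t 23.13 p [0.4761 0.3531 0.0581] tool th -39.19999999999999 handle th -40.7 r 0.1213 F [0.5 0.3 4.4] q [ 0.07  0.53 -0.94  1.76  0.48  1.09 -0.15]
orange 75 y [-0.1144  0.1719  0.2108]
gold [(0.5659, -0.1515, 0.0261), (0.5666, -0.0895, 0.0262)]
white [(0.5634, -0.0255, 0.0231), (0.5731, 0.054, 0.0229)]
red [(0.5633, 0.1054, 0.0234)]
```

Emit:
arm_command --pt "10 -0.5 -11.3 0 -5.4" --pt "10 -2.1 -22.3 0 -10.7" --pt "10 -4.6 -33.1 0 -16" --pt "10 -8.3 -43.8 0 -21.4" --pt "10 -12.8 -53.9 0 -26.7"

```text
time: 23.6
position: [0.4529, 0.3033, 0.0582]
tool_rot: [0.327, 3.121, 0.004]
ft_force: [4.6, 5.0, -1.4]
grip_width: 0.229
grip_force: 12.0
```

Emit:
arm_command --pt "10 -0.5 -11.3 0 -5.4" --pt "10 -2.1 -22.3 0 -10.7" --pt "10 -4.6 -33.1 0 -16" --pt "10 -8.3 -43.8 0 -21.4" --pt "10 -12.8 -53.9 0 -26.7"

```text
time: 24.02
position: [0.4543, 0.248, 0.0582]
tool_rot: [-0.401, 3.112, 0.004]
ft_force: [5.2, 6.0, -3.0]
grip_width: 0.227
grip_force: 12.0
```

Emit:
arm_command --pt "10 -0.5 -11.3 0 -5.4" --pt "10 -2.1 -22.3 0 -10.7" --pt "10 -4.6 -33.1 0 -16" --pt "10 -8.3 -43.8 0 -21.4" --pt "10 -12.8 -53.9 0 -26.7"

```text
time: 24.43
position: [0.4799, 0.1993, 0.0581]
tool_rot: [-1.108, 2.936, 0.004]
ft_force: [4.0, 7.3, -1.3]
grip_width: 0.23
grip_force: 12.0
```

Emit:
arm_command --pt "10 -0.5 11.3 0 5.4" --pt "10 -2.1 22.3 0 10.7" --pt "10 -4.6 33.1 0 16" --pt "10 -8.3 43.8 0 21.4" --pt "10 -12.8 53.9 0 26.7"

```text
time: 24.85
position: [0.4544, 0.2468, 0.058]
tool_rot: [-0.385, 3.115, -0.002]
ft_force: [4.3, 0.8, -0.8]
grip_width: 0.23
grip_force: 11.9
```

Emit:
arm_command --pt "10 -0.5 11.3 0 5.4" --pt "10 -2.1 22.3 0 10.7" --pt "10 -4.6 33.1 0 16" --pt "10 -8.3 43.8 0 21.4" --pt "10 -12.8 53.9 0 26.7"

```text
time: 25.27
position: [0.4525, 0.3022, 0.0579]
tool_rot: [0.343, 3.121, -0.003]
ft_force: [1.8, -0.7, 4.4]
grip_width: 0.231
grip_force: 12.0
```

Emit:
arm_command --pt "10 -0.5 11.3 0 5.4" --pt "10 -2.1 22.3 0 10.7" --pt "10 -4.6 33.1 0 16" --pt "10 -8.3 43.8 0 21.4" --pt "10 -12.8 53.9 0 26.7"

```text
time: 25.68
position: [0.4755, 0.3528, 0.0579]
tool_rot: [1.053, 2.959, -0.002]
ft_force: [-0.9, 0.2, 4.1]
grip_width: 0.229
grip_force: 12.0
```

```bash
python3 -c "
from h import *
pad('t13')"
```

```text
t 25.68 p [0.4755 0.3528 0.0579] tool th -39.19999999999999 handle th -40.4 r 0.1215 F [-0.9  0.2  4.1] q [ 0.06  0.53 -0.93  1.77  0.47  1.09 -0.14]
orange 73 y [-0.1363  0.1257  0.1904]
gold [(0.5659, -0.1515, 0.0261), (0.5666, -0.0895, 0.0262)]
white [(0.5634, -0.0255, 0.0231), (0.5733, 0.0544, 0.0231)]
red [(0.5633, 0.1054, 0.0234)]
```

The strokes are repeatable, about 20 mm each. Two more cycles.

Emit:
arm_command --pt "10 -0.5 -11.3 0 -5.4" --pt "10 -2.1 -22.3 0 -10.7" --pt "10 -4.6 -33.1 0 -16" --pt "10 -8.3 -43.8 0 -21.4" --pt "10 -12.8 -53.9 0 -26.7"

```text
time: 26.15
position: [0.4525, 0.3029, 0.0579]
tool_rot: [0.324, 3.122, 0.004]
ft_force: [4.6, 4.2, -1.5]
grip_width: 0.23
grip_force: 12.0
```

Emit:
arm_command --pt "10 -0.5 -11.3 0 -5.4" --pt "10 -2.1 -22.3 0 -10.7" --pt "10 -4.6 -33.1 0 -16" --pt "10 -8.3 -43.8 0 -21.4" --pt "10 -12.8 -53.9 0 -26.7"

```text
time: 26.57
position: [0.4541, 0.2475, 0.058]
tool_rot: [-0.404, 3.112, 0.003]
ft_force: [5.7, 5.8, -4.0]
grip_width: 0.232
grip_force: 12.0
```

Emit:
arm_command --pt "10 -0.5 -11.3 0 -5.4" --pt "10 -2.1 -22.3 0 -10.7" --pt "10 -4.6 -33.1 0 -16" --pt "10 -8.3 -43.8 0 -21.4" --pt "10 -12.8 -53.9 0 -26.7"

```text
time: 26.98
position: [0.4798, 0.199, 0.0579]
tool_rot: [-1.111, 2.935, 0.004]
ft_force: [3.8, 7.3, -2.4]
grip_width: 0.23
grip_force: 12.1
```

Emit:
arm_command --pt "10 -0.5 11.3 0 5.4" --pt "10 -2.1 22.3 0 10.7" --pt "10 -4.6 33.1 0 16" --pt "10 -8.3 43.8 0 21.4" --pt "10 -12.8 53.9 0 26.7"

```text
time: 27.4
position: [0.4541, 0.2465, 0.0577]
tool_rot: [-0.388, 3.115, -0.002]
ft_force: [4.4, -0.0, -0.5]
grip_width: 0.229
grip_force: 11.9
```

Emit:
arm_command --pt "10 -0.5 11.3 0 5.4" --pt "10 -2.1 22.3 0 10.7" --pt "10 -4.6 33.1 0 16" --pt "10 -8.3 43.8 0 21.4" --pt "10 -12.8 53.9 0 26.7"

```text
time: 27.82
position: [0.452, 0.3019, 0.0577]
tool_rot: [0.34, 3.122, -0.003]
ft_force: [1.5, -0.8, 3.5]
grip_width: 0.229
grip_force: 12.0
```

Emit:
arm_command --pt "10 -0.5 11.3 0 5.4" --pt "10 -2.1 22.3 0 10.7" --pt "10 -4.6 33.1 0 16" --pt "10 -8.3 43.8 0 21.4" --pt "10 -12.8 53.9 0 26.7"

```text
time: 28.23
position: [0.4751, 0.3527, 0.0577]
tool_rot: [-1.05, -2.96, 0.002]
ft_force: [-1.7, 1.0, 4.1]
grip_width: 0.23
grip_force: 12.0
```

```bash
python3 -c "
from h import *
pad('t14')"
```

```text
t 28.23 p [0.4751 0.3527 0.0577] tool th -39.099999999999994 handle th -40.3 r 0.1218 F [-1.7  1.   4.1] q [ 0.05  0.52 -0.92  1.77  0.46  1.09 -0.13]
orange 77 y [-0.1547  0.1335  0.1679]
gold [(0.5659, -0.1515, 0.0261), (0.5665, -0.0894, 0.0264)]
white [(0.5634, -0.0255, 0.0231), (0.5731, 0.054, 0.0229)]
red [(0.5633, 0.1054, 0.0234)]
```

Emit:
arm_command --pt "10 -0.5 -11.3 0 -5.4" --pt "10 -2.1 -22.3 0 -10.7" --pt "10 -4.6 -33.1 0 -16" --pt "10 -8.3 -43.8 0 -21.4" --pt "10 -12.8 -53.9 0 -26.7"

```text
time: 28.7
position: [0.4522, 0.3028, 0.0578]
tool_rot: [0.322, 3.123, 0.004]
ft_force: [3.4, 5.0, -2.1]
grip_width: 0.231
grip_force: 12.0
```

Emit:
arm_command --pt "10 -0.5 -11.3 0 -5.4" --pt "10 -2.1 -22.3 0 -10.7" --pt "10 -4.6 -33.1 0 -16" --pt "10 -8.3 -43.8 0 -21.4" --pt "10 -12.8 -53.9 0 -26.7"

```text
time: 29.12
position: [0.4539, 0.2473, 0.0578]
tool_rot: [-0.407, 3.112, 0.003]
ft_force: [4.3, 4.9, -4.2]
grip_width: 0.231
grip_force: 12.0
```

Emit:
arm_command --pt "10 -0.5 -11.3 0 -5.4" --pt "10 -2.1 -22.3 0 -10.7" --pt "10 -4.6 -33.1 0 -16" --pt "10 -8.3 -43.8 0 -21.4" --pt "10 -12.8 -53.9 0 -26.7"

```text
time: 29.53
position: [0.4796, 0.1987, 0.0578]
tool_rot: [-1.113, 2.934, 0.004]
ft_force: [4.6, 8.2, -2.7]
grip_width: 0.23
grip_force: 12.1
```

Emit:
arm_command --pt "10 -0.5 11.3 0 5.4" --pt "10 -2.1 22.3 0 10.7" --pt "10 -4.6 33.1 0 16" --pt "10 -8.3 43.8 0 21.4" --pt "10 -12.8 53.9 0 26.7"

```text
time: 29.95
position: [0.4539, 0.2461, 0.0576]
tool_rot: [-0.391, 3.115, -0.002]
ft_force: [3.6, 1.0, -0.6]
grip_width: 0.233
grip_force: 11.9
```

Emit:
arm_command --pt "10 -0.5 11.3 0 5.4" --pt "10 -2.1 22.3 0 10.7" --pt "10 -4.6 33.1 0 16" --pt "10 -8.3 43.8 0 21.4" --pt "10 -12.8 53.9 0 26.7"

```text
time: 30.37
position: [0.4517, 0.3017, 0.0576]
tool_rot: [0.337, 3.123, -0.003]
ft_force: [-0.3, -1.4, 3.5]
grip_width: 0.231
grip_force: 12.0
```

Emit:
arm_command --pt "10 -0.5 11.3 0 5.4" --pt "10 -2.1 22.3 0 10.7" --pt "10 -4.6 33.1 0 16" --pt "10 -8.3 43.8 0 21.4" --pt "10 -12.8 53.9 0 26.7"

```text
time: 30.78
position: [0.4747, 0.3528, 0.0576]
tool_rot: [-1.047, -2.961, 0.002]
ft_force: [-2.7, 1.0, 4.2]
grip_width: 0.233
grip_force: 12.0
```

Run:
```python
from h import *
pad('t15')
im=cv2.imread('pics/t15.png'); im2,d,c=snap('scene','s15')
cv2.imwrite('pics/crop15.png',np.vstack([cv2.resize(im[150:230,130:370],(750,250)),cv2.resize(im2[130:250,130:390,::-1],(750,346))]))
```

```text
t 30.78 p [0.4747 0.3528 0.0576] tool th -39.0 handle th -40.2 r 0.1221 F [-2.7  1.   4.2] q [ 0.04  0.52 -0.91  1.77  0.45  1.09 -0.13]
orange 64 y [-0.1121  0.1151  0.1561]
gold [(0.5659, -0.1515, 0.0261), (0.5665, -0.0894, 0.0264)]
white [(0.5634, -0.0255, 0.0231), (0.5732, 0.041, 0.023)]
red [(0.5637, 0.0916, 0.0234)]
```

View pics/crop15.png

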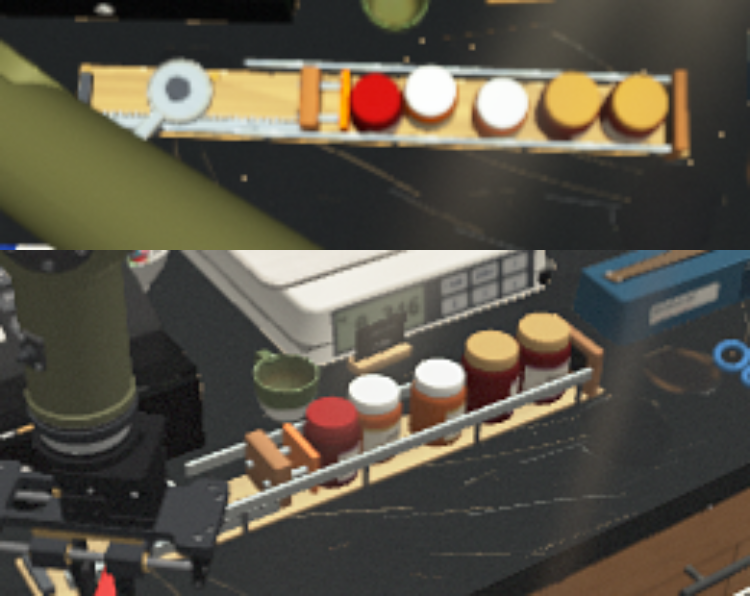

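The pad now pushes the row and all jars are upright. About 36 mm of slack remains, so one full cycle plus one drive stroke, then a check.

Emit:
arm_command --pt "10 -0.5 -11.3 0 -5.4" --pt "10 -2.1 -22.3 0 -10.7" --pt "10 -4.6 -33.1 0 -16" --pt "10 -8.3 -43.8 0 -21.4" --pt "10 -12.8 -53.9 0 -26.7"

```text
time: 31.3
position: [0.4518, 0.3024, 0.0576]
tool_rot: [0.32, 3.124, 0.003]
ft_force: [1.6, 5.5, -0.4]
grip_width: 0.23
grip_force: 12.0
```

Emit:
arm_command --pt "10 -0.5 -11.3 0 -5.4" --pt "10 -2.1 -22.3 0 -10.7" --pt "10 -4.6 -33.1 0 -16" --pt "10 -8.3 -43.8 0 -21.4" --pt "10 -12.8 -53.9 0 -26.7"

```text
time: 31.72
position: [0.4537, 0.2468, 0.0576]
tool_rot: [-0.409, 3.112, 0.003]
ft_force: [4.4, 6.3, -3.1]
grip_width: 0.23
grip_force: 12.0
```

Emit:
arm_command --pt "10 -0.5 -11.3 0 -5.4" --pt "10 -2.1 -22.3 0 -10.7" --pt "10 -4.6 -33.1 0 -16" --pt "10 -8.3 -43.8 0 -21.4" --pt "10 -12.8 -53.9 0 -26.7"

```text
time: 32.13
position: [0.4796, 0.1982, 0.0576]
tool_rot: [-1.115, 2.934, 0.003]
ft_force: [3.5, 7.6, -4.2]
grip_width: 0.23
grip_force: 12.0
```

Emit:
arm_command --pt "10 -0.5 11.3 0 5.4" --pt "10 -2.1 22.3 0 10.7" --pt "10 -4.6 33.1 0 16" --pt "10 -8.3 43.8 0 21.4" --pt "10 -12.8 53.9 0 26.7"

```text
time: 32.55
position: [0.4538, 0.2455, 0.0575]
tool_rot: [-0.393, 3.115, -0.003]
ft_force: [2.9, 0.1, 0.0]
grip_width: 0.229
grip_force: 11.9
```

Emit:
arm_command --pt "10 -0.5 11.3 0 5.4" --pt "10 -2.1 22.3 0 10.7" --pt "10 -4.6 33.1 0 16" --pt "10 -8.3 43.8 0 21.4" --pt "10 -12.8 53.9 0 26.7"

```text
time: 32.97
position: [0.4513, 0.3013, 0.0574]
tool_rot: [-0.335, -3.123, 0.004]
ft_force: [-1.9, 0.7, 4.4]
grip_width: 0.233
grip_force: 12.0
```

Emit:
arm_command --pt "10 -0.5 11.3 0 5.4" --pt "10 -2.1 22.3 0 10.7" --pt "10 -4.6 33.1 0 16" --pt "10 -8.3 43.8 0 21.4" --pt "10 -12.8 53.9 0 26.7"

```text
time: 33.38
position: [0.4742, 0.3526, 0.0575]
tool_rot: [-1.045, -2.961, 0.002]
ft_force: [-3.0, 2.1, 3.6]
grip_width: 0.233
grip_force: 12.0
```

```bash
python3 -c "
from h import *
pad('t16')"
```

```text
t 33.38 p [0.4742 0.3526 0.0575] tool th -38.900000000000006 handle th -40.0 r 0.1224 F [-3.   2.1  3.6] q [ 0.04  0.51 -0.9   1.77  0.45  1.08 -0.12]
orange 59 y [-0.1132  0.0356  0.1361]
gold [(0.5659, -0.1515, 0.0261), (0.5665, -0.0894, 0.0264)]
white [(0.563, -0.0276, 0.0232), (0.5737, 0.0237, 0.0231)]
red [(0.5634, 0.0737, 0.0235)]
```

Emit:
arm_command --pt "10 -0.5 -11.3 0 -5.4" --pt "10 -2.1 -22.3 0 -10.7" --pt "10 -4.6 -33.1 0 -16" --pt "10 -8.3 -43.8 0 -21.4" --pt "10 -12.8 -53.9 0 -26.7"

```text
time: 33.85
position: [0.4516, 0.3026, 0.0575]
tool_rot: [0.319, 3.125, 0.004]
ft_force: [2.0, 5.2, -1.2]
grip_width: 0.228
grip_force: 12.0
```

Emit:
arm_command --pt "10 -0.5 -11.3 0 -5.4" --pt "10 -2.1 -22.3 0 -10.7" --pt "10 -4.6 -33.1 0 -16" --pt "10 -8.3 -43.8 0 -21.4" --pt "10 -12.8 -53.9 0 -26.7"

```text
time: 34.27
position: [0.4535, 0.2468, 0.0575]
tool_rot: [-0.41, 3.113, 0.003]
ft_force: [3.2, 5.9, -3.6]
grip_width: 0.228
grip_force: 12.0
```

```bash
python3 -c "
from h import *
pad('t17')"
```

```text
t 34.27 p [0.4535 0.2468 0.0575] tool th -345.0 handle th 13.4 r 0.1177 F [ 3.2  5.9 -3.6] q [ 0.45  0.46 -1.17  1.95  0.49  1.05  0.9 ]
orange 62 y [-0.1524  0.0252  0.1239]
gold [(0.5659, -0.1515, 0.0261), (0.5667, -0.0921, 0.0263)]
white [(0.5617, -0.0381, 0.023), (0.5723, 0.0125, 0.0231)]
red [(0.5633, 0.0626, 0.0234)]
```

Emit:
arm_command --pt "10 -0.5 -11.3 0 -5.4" --pt "10 -2.1 -22.3 0 -10.7" --pt "10 -4.6 -33.1 0 -16" --pt "10 -8.3 -43.8 0 -21.4" --pt "10 -12.8 -53.9 0 -26.7"

```text
time: 34.73
position: [0.4793, 0.1981, 0.0576]
tool_rot: [-1.114, 2.935, 0.003]
ft_force: [2.7, 7.2, -2.9]
grip_width: 0.227
grip_force: 12.0
```

Emit:
arm_command --pt "10 -0.5 11.3 0 5.4" --pt "10 -2.1 22.3 0 10.7" --pt "10 -4.6 33.1 0 16" --pt "10 -8.3 43.8 0 21.4" --pt "10 -12.8 53.9 0 26.7"

```text
time: 35.15
position: [0.4535, 0.2455, 0.0574]
tool_rot: [-0.391, 3.116, -0.004]
ft_force: [1.9, -0.8, 1.7]
grip_width: 0.232
grip_force: 12.0
```

Emit:
arm_command --pt "10 -0.5 11.3 0 5.4" --pt "10 -2.1 22.3 0 10.7" --pt "10 -4.6 33.1 0 16" --pt "10 -8.3 43.8 0 21.4" --pt "10 -12.8 53.9 0 26.7"

```text
time: 35.57
position: [0.4511, 0.3014, 0.0574]
tool_rot: [-0.337, -3.122, 0.004]
ft_force: [-2.2, -0.0, 4.6]
grip_width: 0.233
grip_force: 12.0
```

Emit:
arm_command --pt "10 -0.5 11.3 0 5.4" --pt "10 -2.1 22.3 0 10.7" --pt "10 -4.6 33.1 0 16" --pt "10 -8.3 43.8 0 21.4" --pt "10 -12.8 53.9 0 26.7"

```text
time: 35.98
position: [0.474, 0.3529, 0.0574]
tool_rot: [-1.046, -2.96, 0.002]
ft_force: [-3.7, 2.5, 4.3]
grip_width: 0.23
grip_force: 12.0
```

```bash
python3 -c "
from h import *
pad('t18')"
```

```text
t 35.98 p [0.474  0.3529 0.0574] tool th -38.900000000000006 handle th -40.0 r 0.1227 F [-3.7  2.5  4.3] q [ 0.03  0.51 -0.89  1.77  0.44  1.08 -0.12]
orange 62 y [-0.1242  0.0301  0.1239]
gold [(0.5664, -0.1537, 0.0259), (0.5675, -0.0982, 0.0265)]
white [(0.5614, -0.0449, 0.023), (0.5728, 0.0058, 0.0232)]
red [(0.563, 0.056, 0.0234)]
```

Emit:
arm_command --pt "10 -0.5 -11.3 0 -5.4" --pt "10 -2.1 -22.3 0 -10.7" --pt "10 -4.6 -33.1 0 -16" --pt "10 -8.3 -43.8 0 -21.4" --pt "10 -12.8 -53.9 0 -26.7"

```text
time: 36.45
position: [0.4514, 0.3028, 0.0575]
tool_rot: [0.32, 3.125, 0.004]
ft_force: [2.1, 5.8, -0.8]
grip_width: 0.23
grip_force: 12.0
```

Emit:
arm_command --pt "10 -0.5 -11.3 0 -5.4" --pt "10 -2.1 -22.3 0 -10.7" --pt "10 -4.6 -33.1 0 -16" --pt "10 -8.3 -43.8 0 -21.4" --pt "10 -12.8 -53.9 0 -26.7"

```text
time: 36.87
position: [0.4531, 0.247, 0.0575]
tool_rot: [-0.408, 3.114, 0.003]
ft_force: [2.6, 6.4, -4.2]
grip_width: 0.229
grip_force: 12.0
```

```bash
python3 -c "
from h import *
pad('t19')"
```

```text
t 36.87 p [0.4531 0.247  0.0575] tool th -345.1 handle th 13.2 r 0.118 F [ 2.6  6.4 -4.2] q [ 0.45  0.45 -1.16  1.95  0.48  1.05  0.91]
orange 53 y [-0.1256  0.0334  0.1039]
gold [(0.5665, -0.1587, 0.0261), (0.5678, -0.104, 0.0264)]
white [(0.5617, -0.05, 0.0232), (0.5727, 0.001, 0.0231)]
red [(0.5625, 0.051, 0.0234)]
```

Emit:
arm_command --pt "10 -0.5 -11.3 0 -5.4" --pt "10 -2.1 -22.3 0 -10.7" --pt "10 -4.6 -33.1 0 -16" --pt "10 -8.3 -43.8 0 -21.4" --pt "10 -12.8 -53.9 0 -26.7"

```text
time: 37.33
position: [0.4787, 0.1983, 0.0575]
tool_rot: [-1.113, 2.937, 0.003]
ft_force: [0.0, 7.1, -1.8]
grip_width: 0.226
grip_force: 12.1
```

Run:
```python
from h import *
pad('t20')
im=cv2.imread('pics/t20.png'); im2,d,c=snap('scene','s20')
cv2.imwrite('pics/crop20.png',np.vstack([cv2.resize(im[150:230,130:370],(750,250),interpolation=2),cv2.resize(im2[130:250,130:390,::-1],(750,346),interpolation=2)]))
```

```text
t 37.33 p [0.4787 0.1983 0.0575] tool th -318.5 handle th 40.3 r 0.117 F [ 0.   7.1 -1.8] q [ 0.61  0.53 -1.25  1.94  0.57  1.09  1.41]
orange 56 y [-0.1252  0.0241  0.1069]
gold [(0.5665, -0.1587, 0.0261), (0.5678, -0.104, 0.0264)]
white [(0.5611, -0.0503, 0.023), (0.5729, -0.0, 0.0232)]
red [(0.5629, 0.0502, 0.0237)]
```

View pics/crop20.png

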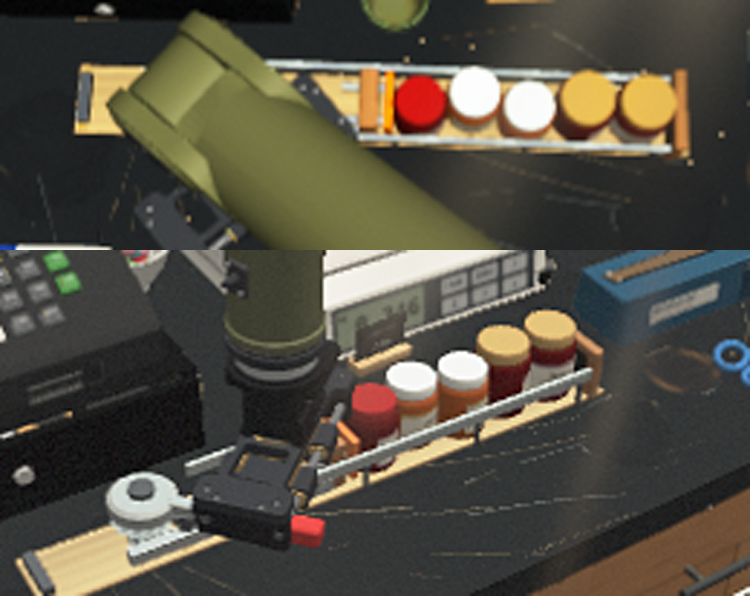

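The row sits against the stop: the gold jar stopped moving while the pusher kept advancing. The block-to-pad spacing shrank from 11.9 to 6.2 px, so the pad is pressed about 16 mm. I'll release, lift clear and verify.

Emit:
arm_command --pt "45 0 0 0 0" --pt "45 0 0 0 0" --pt "45 0 0 0 0" --pt "45 0 0 0 0" --pt "45 0 0 0 0"

```text
time: 37.85
position: [0.4791, 0.1969, 0.0572]
tool_rot: [1.102, -2.941, 0.003]
ft_force: [1.1, 0.3, -0.1]
grip_width: 0.482
grip_force: 0.0
```

Emit:
arm_command --pt "45 0 0 -20 0" --pt "45 0 0 -50 0" --pt "45 0 0 -85 0" --pt "45 0 0 -120 0" --pt "45 0 0 -140 0"

```text
time: 38.27
position: [0.4802, 0.1987, 0.2008]
tool_rot: [-1.103, 2.938, -0.002]
ft_force: [0.2, -0.5, 0.4]
grip_width: 0.516
grip_force: 0.0
```

Emit:
arm_command --pt "45 0 35 0 0" --pt "45 0 70 0 0" --pt "45 0 105 0 0" --pt "45 0 140 0 0" --pt "45 0 140 0 0"

```text
time: 38.68
position: [0.3815, 0.309, 0.1979]
tool_rot: [-1.118, 2.936, -0.0]
ft_force: [-0.9, 0.8, 1.0]
grip_width: 0.513
grip_force: 0.0
```

Run:
```python
from h import *
pad('t21')
im=cv2.imread('pics/t21.png'); im2,d,c=snap('scene','s21')
cv2.imwrite('pics/crop21.png',np.vstack([cv2.resize(im[150:230,130:370],(750,250),interpolation=2),cv2.resize(im2[130:250,130:390,::-1],(750,346),interpolation=2)]))
```

```text
t 38.68 p [0.3815 0.309  0.1979] tool th -318.3 handle th -10.6 r 0.1898 F [-0.9  0.8  1. ] q [ 0.55  0.15 -1.36  1.86  0.15  1.26  1.45]
orange 48 y [-0.1234  0.0241  0.1065]
gold [(0.5665, -0.1587, 0.0261), (0.5681, -0.1038, 0.0264)]
white [(0.5611, -0.0503, 0.023), (0.5729, -0.0, 0.0232)]
red [(0.5629, 0.0502, 0.0237)]
```

View pics/crop21.png

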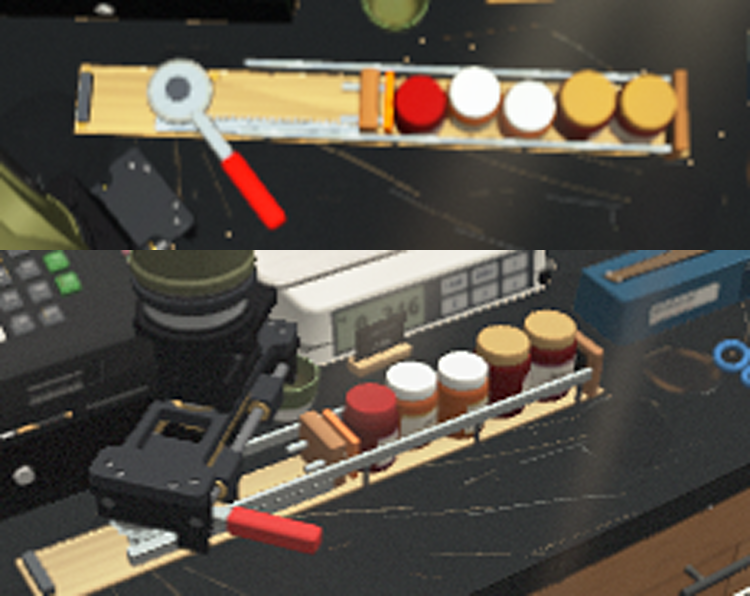

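The pusher held after release. Twins are 55 mm (gold) and 51 mm (white) apart, all jars are upright, and the pad is almost home. Handing in.

```bash
python3 -c "
from bench import *
print(close_job())"
```

```text
the job is handed in; nothing more can be done
None
```

The job is handed in, with no verdict returned: both loose jars (white and gold; there was no loose red) stand against their twins in the rack, and the pad looks pressed in about 16 of 20 mm with the row held on the end stop.

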